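Put the scoop back and lock the tool rack

TASK

Put the broad scoop that lies on the bench away in the empty bay of the wooden tool rack: lay it in with its handle fully down across both combs and about centred, either end first, and let go. Then swing the rack's open steel keeper bar shut over the tools until it snaps into its detent, and leave it there. Leave the tools already in the rack and everything else on the bench where they are.

Things in the scene. Friction and masses are not known exactly. Their poses are not given: they have to be found in the camera images.
- scoop_mid (a point): the scoop to put away, flat on the bench: wooden handle 150 long x 14 wide x 16 high mm, steel trough blade 30 mm wide at its +x end (tip 132 mm from this point). The point is the handle's centre, 8 mm above its underside; x runs along the handle to the blade, z up. About 80 g, balances within 40 mm of this point, blade side. A shorter, thinner spatula on the bench is not meant
- rack: fixed wooden rack: base 130 (x) x 250 (y) x 12 mm; origin under its centre, z up, tools lie along its x. Two upright combs (12 mm thick, at x = -45 and +45 mm, tops 54 mm above the bench) form three open-topped bays at y = -52, 0, +52 mm; a tool lies across both combs. Fingers have room between the combs down to the base. Steel pivot post (18 mm across) at y = +105, catch post at y = -105 mm
- bay0 (a point): centre of the first bay (rack y = -52 mm), mid-way between the combs, at notch floor height, 34 mm above the bench; axes as the rack. Notches are 20 mm wide with mouths flared to 36 mm over the top 10 mm; a seated handle's centre is 42 mm above the bench
- bay1 (a point): the middle bay (rack y = 0), same point; exactly one of the three bays is empty and which one varies
- bay2 (a point): the third bay (rack y = +52 mm), nearest the pivot, same point
- spatula_mid (a point): a spatula with the same handle and a narrow flat blade (11 mm wide), already lying in one of the bays: handle centre, half-way up
- spoon_mid (a point): a spoon with the same handle and a round steel bowl (26 mm), already lying in another bay: handle centre, half-way up
- keeper (a joint): keeper bar angle, rad: 0 = shut in its detent (bar along the rack's -y, from pivot post to catch post over all bays); grows as it opens, counter-clockwise from above, free end out to the rack's +x. Starts open at 1.4 to 1.8, light friction, stays where left. A sprung ball resists over the last 0.13 rad (about 5 to 10 N at the knob), then the bar snaps in and centres itself; stop at -0.02
- keeper_hinge (a point): point on the bar's vertical hinge axis, 62 mm above the bench (mid-thickness of the bar)
- keeper_knob (a point): upright round black knob on the bar, 14 mm across, from 67 to 107 mm above the bench, 150 mm from the hinge axis; the point is on its axis, 90 mm above the bench; axes turn with the bar. The steel bar is 16 mm wide, underside 57 and top 67 mm above the bench, 7 mm clear over seated tools, and reaches 218 mm from the hinge axis
- short_spatula: bystander: short thin spatula, 80 mm handle 12 mm thick; origin at the centre of its underside
- beaker: bystander: glass beaker, 66 mm across, 75 mm tall; origin at the centre of its underside
- flask: bystander: conical glass flask, 94 mm across the foot, 135 mm tall; origin at the centre of its underside
- wash_bottle: bystander: white plastic bottle, 64 mm across, 170 mm tall; origin at the centre of its underside
- green_bottle: bystander: green plastic bottle, 52 mm across, 120 mm tall; origin at the centre of its underside
- crucible: bystander: white porcelain dish, 64 mm across, 34 mm tall; origin at the centre of its underside
- stopper_tin: bystander: closed flat steel tin, 70 x 50 x 30 mm; origin at the centre of its underside
- scoop: the scoop itself; origin under the handle's centre, axes as point scoop_mid
Not all that is in view belongs to the job. What is shaped like the scoop but red or yellow is not meant. Leave any blue or green look-alike of the part that bears spatula_mid alone.

How it is judged (in metres and radians):
On the way, in this order (a step that is already met when the one before it is completed fails the run):
1. the scoop lies fully down across both combs in the empty bay, released, the keeper bar still open (x of scoop_mid in the frame of rack between -0.022 and 0.022 m and z of scoop_mid in the frame of rack between 0.038 and 0.045 m and (y of scoop_mid in the frame of rack between -0.058 and -0.046 m or y of scoop_mid in the frame of rack between -0.006 and 0.006 m or y of scoop_mid in the frame of rack between 0.046 and 0.058 m) and angle between the x axis of scoop_mid and the x axis of rack, either way round below 0.13 rad and contact force between scoop and the fingers below 0.1 N and value of joint keeper above 0.5 rad), for 0.2 s.
2. the keeper bar is shut in its detent over the tools (x of scoop_mid in the frame of rack between -0.022 and 0.022 m and z of scoop_mid in the frame of rack between 0.038 and 0.045 m and (y of scoop_mid in the frame of rack between -0.058 and -0.046 m or y of scoop_mid in the frame of rack between -0.006 and 0.006 m or y of scoop_mid in the frame of rack between 0.046 and 0.058 m) and angle between the x axis of scoop_mid and the x axis of rack, either way round below 0.13 rad and value of joint keeper between -0.03 and 0.03 rad), for 0.2 s.
At the end, for the whole second after the job is handed in: the scoop rests released in a bay: handle centre 38 to 45 mm above the bench, within 6 mm of the bay's middle, 22 mm of mid-way between the combs and 0.13 rad of the rack's x axis; spatula and spoon still lie fully down in the rack; the bar is at rest within 0.03 rad of shut (all of step 2 and contact force between scoop and the fingers below 0.1 N and velocity of joint keeper between -0.05 and 0.05 rad/s and linear speed of scoop below 0.02 m/s and z of spatula_mid in the frame of rack between 0.038 and 0.045 m and z of spoon_mid in the frame of rack between 0.038 and 0.045 m); the robot touches nothing.
It fails at once if a tool already in the rack is moved more than 30 mm (distance of any of spatula_mid, spoon_mid from where it was at the start of the episode above 0.03 m).
It fails at once if another thing on the bench is moved more than 40 mm (distance of any of short_spatula, beaker, flask, wash_bottle, green_bottle, crucible, stopper_tin from where it was at the start of the episode above 0.04 m).
It also fails if it takes over 64 s, if anything falls off the work surface, if the arm or the gripper's body presses on something with over 40 N, if the wrist force passes 120 N, or if a joint passes its speed limit or range.

ROBOT

A 6-joint arm with a two-finger parallel gripper is mounted at the origin on the work surface. World frame = base frame: x ahead of the robot, y to its left, z up, the work surface at z = 0. Lengths are in m, angles in degrees, forces in N, time in s.
With the tool pointing down it reaches from about 0.4 to 0.825 m from the base axis. Payload 7 kg.
Tool frame: the origin (TCP) lies between the finger pads; the fingertips stand ctrl.nose_length ahead of it and the grasp point (between the pads) lies 2 mm behind it (ctrl.nose_length is the distance from the TCP to the fingertips, in m); z points along the fingers, y is the line along which they close (so a half turn about z gives the same grasp; the last joint's range is limited). The gripper opens to 88 mm and grips with 3 to 60 N. Pads are 19 mm wide; open, the fingers measure 130 mm over their backs; the gripper's body (78 mm by 193 mm) begins 47 mm behind the grasp point.
Start: joints at [90.017, 20.546, 0.682, 0, -70.136, -16.507], TCP at [0.192, 0.647, 0.213] pointing down, gripper open.
Joint ranges: [-176.03, 176.03], [-82.01, 121.73], [-58.28, 71.71], [-173.87, 95.51], [-174.79, -0.11], [-173.66, 173.66]. Speed limits (degrees/s): [136.94, 136.94, 172.46, 180, 180, 180].

INTERFACE

Orientations are given as [roll, pitch, yaw] about the fixed x, y, z axes, in that order (R = Rz(yaw) Ry(pitch) Rx(roll)).
In Python, from plant import ctrl gives the robot as it stands.
- The arm moves only by the tool apply_moves, never from a script. Its argument "commands" is a list of rows, each a list of 3 entries, a list of its own where there are three numbers: the shift along the world's x, y, z in cm, then the turn about the world's z in rad, then the closure, from 0 (fully open) to 1 (shut). In form: [[[x, y, z], turn, jaw], ...]. A call has 1 to 20 rows; each row is the pose to reach, as a shift and turn from the pose commanded when the call began; what a row does not reach only later rows make up. A row lasts 1/12 s, in which the tool goes at most 41.7 mm and 7.16 degrees, less where a joint would pass 70% of its speed; a pose out of reach is approached as far as the arm can. A call with a gripper value outside its range is refused whole. The fingers move at their own pace and stop on an object; the grip force is fixed at half the most. Time passes only in rows, so rows that repeat a pose let the fingers close. It gives the time, the measured TCP pose, the force, the opening and the grip force at its end, in the units of the state.
- ctrl.get_obs(): the state, without advancing time (a new reading comes with each control period).
- ctrl.snapshot(name): name is "scene" or "top" or "wrist"; returns a dict with "img" (384x512x3 uint8, red, green, blue), "fx", "fy", "cx", "cy" (pixels), "T" (4x4, takes a point from camera to world coordinates). Camera axes: x right, y up, looking along -z (the intrinsics and any distortion apply to the point x, -y, -z); pixel columns grow to the right and rows downward; lengths in m; the calibration is good to about 2 mm. The wrist camera is an equidistant fisheye: a pixel r from the principal point sees the ray r / f radians off the axis. A picture is of the moment at which its call begins. There is no depth.
- ctrl.close_job(): hands the job in; it is judged then, once.
Trained networks look in a picture, given as the dict that the camera call returned (one of the last four; its "shot" number tells which), for a name from the list of things; names that differ only in an ending like _2 or _b are one class to them, and where a whole thing is asked for, a point or a joint stands for the part that bears it (a point fixed in the world has none). Each returns a list of dicts, best first, with "score" (0 to 1); they miss things now and then, are a little off and sometimes report something else, mostly with a low value. They report only what shows in the picture. A call takes as long as a camera call. They do not tell look-alikes from the thing itself.
- ctrl.search_frame(picture, target): "at" ([column, row] in pixels, amid what is visible of it).
- ctrl.spot_point(picture, target): "at" ([column, row] in pixels: a listed point, or the origin of a listed thing).
The state is a dict: "clock": time; "joint_pos": joint angles; "qvel": joint speeds; "tau": joint torques, N m; "tool_pos": TCP position; "orientation": TCP orientation; "force": force on the tool from outside, world axes, zero at the start; "moment": the same for the moment, N m; "opening": finger opening in m; "gripper_force": force on a finger pad.
Only numpy, scipy, OpenCV 4.12 (cv2) and the standard library are available. Lean on these libraries where they do the work, as an engineer would, in place of code of your own. Each camera call takes 0.05 s, during which the arm holds its last target. There are 200 camera calls.

## Working session

There is one attempt and no reset: what is moved stays moved. The work goes in short steps, Python scripts to look and compute and a tool call to move; the robot and the scene stay as the last step left them, time stands still between calls to the robot, and variables do not carry over. Pictures are saved under pics/ and viewed, at most 10 in all, crops included, and the job is handed in when it is done.

Besides the shell and the picture viewer there is one more tool, called after "Emit:" by a JSON object that holds its "api" and its "payload". apply_moves: Moves the arm, as the interface text tells. Its arguments: {"type":"object","properties":{"commands":{"type":"array"}},"required":["commands"]}

```bash
mkdir -p pics; cat > h.py <<'E'
import numpy as np, cv2
from plant import ctrl
NAMES=["scoop_mid","scoop","rack","bay0","bay1","bay2","spatula_mid","spoon_mid","keeper_hinge","keeper_knob","short_spatula","beaker","flask","wash_bottle","green_bottle","crucible","stopper_tin"]
def ray(s,p,wrist=False):
    x=(p[0]-s["cx"])/s["fx"]; y=(p[1]-s["cy"])/s["fy"]
    if wrist:
        r=np.hypot(x,y); k=np.sin(r)/r if r>1e-9 else 1; d=np.array([x*k,-y*k,-np.cos(r)])
    else: d=np.array([x,-y,-1.])
    T=np.array(s["T"]); d=T[:3,:3]@d
    return T[:3,3],d/np.linalg.norm(d)
def atz(s,p,z,wrist=False):
    o,d=ray(s,p,wrist); return o+d*(z-o[2])/d[2]
def tri(rs):
    A=sum(np.eye(3)-np.outer(d,d) for o,d in rs); b=sum((np.eye(3)-np.outer(d,d))@o for o,d in rs)
    x=np.linalg.solve(A,b); return x,[np.linalg.norm((np.eye(3)-np.outer(d,d))@(x-o)) for o,d in rs]
def save(s,n,sc=1): cv2.imwrite("pics/"+n,cv2.resize(s["img"][:,:,::-1],None,fx=sc,fy=sc))
E
python3 - <<'E'
from h import *
np.set_printoptions(precision=3,suppress=True)
o=ctrl.get_obs(); print(o["tool_pos"],o["orientation"],o["opening"],ctrl.nose_length)
S={n:ctrl.snapshot(n) for n in("scene","top","wrist")}
for n,s in S.items():
    save(s,n+"0.png",1.5); print(n,s["fx"],s["cx"],s["cy"],s.get("dist"),[k for k in s],np.array(s["T"])[:3,3])
for t in NAMES:
    d={n:ctrl.spot_point(s,t)[:3] for n,s in S.items()}
    print(t,{n:[(np.round(e["at"]).astype(int).tolist(),round(e["score"],2)) for e in v] for n,v in d.items()})
    try: x,r=tri([ray(S[n],d[n][0]["at"],n=="wrist") for n in("scene","top")]); print("   tri",x,np.array(r))
    except Exception as e: print("  ",e)
E
```

```text
[0.191 0.647 0.212] [179.907  -0.009 -16.496] 0.08720408710793293 0.017
scene 398.5741123354091 257.2646756760965 189.87871654541942 None ['img', 'fx', 'fy', 'cx', 'cy', 'T', 'shot'] [ 0.983 -0.708  1.126]
top 354.34217604593954 253.15253365628317 188.80564358704427 None ['img', 'fx', 'fy', 'cx', 'cy', 'T', 'shot'] [0.312 0.087 1.137]
wrist 297.3186396354542 249.6318812982848 191.49742865438446 None ['img', 'fx', 'fy', 'cx', 'cy', 'T', 'shot'] [0.258 0.627 0.384]
scoop_mid {'scene': [([160, 287], 0.91), ([112, 265], 0.68), ([212, 253], 0.55)], 'top': [([411, 252], 0.82), ([385, 195], 0.67), ([332, 187], 0.67)], 'wrist': []}
   tri [ 0.334 -0.387 -0.066] [0.079 0.079]
scoop {'scene': [([164, 292], 0.97), ([110, 267], 0.92), ([216, 250], 0.82)], 'top': [([326, 183], 0.92), ([406, 252], 0.72), ([252, 110], 0.71)], 'wrist': []}
   tri [ 0.487 -0.283 -0.087] [0.096 0.096]
rack {'scene': [([260, 191], 0.67)], 'top': [([242, 203], 0.93), ([225, 200], 0.36)], 'wrist': []}
   tri [ 0.517  0.106 -0.006] [0.012 0.012]
bay0 {'scene': [([256, 185], 0.8), ([251, 192], 0.73), ([261, 175], 0.61)], '
[... 1495 characters left out ...]
op': [([144, 233], 0.65)], 'wrist': []}
   tri [ 0.46   0.424 -0.01 ] [0.001 0.001]
wash_bottle {'scene': [([323, 150], 0.96)], 'top': [([136, 176], 0.65)], 'wrist': []}
   tri [ 0.648  0.433 -0.013] [0.006 0.006]
green_bottle {'scene': [([312, 129], 0.65)], 'top': [([111, 207], 0.82), ([256, 112], 0.7)], 'wrist': []}
   tri [ 0.557  0.522 -0.009] [0.004 0.004]
crucible {'scene': [([265, 175], 0.74), ([322, 241], 0.62)], 'top': [([254, 111], 0.55), ([226, 198], 0.42)], 'wrist': []}
   tri [ 0.653 -0.001  0.286] [0.045 0.045]
stopper_tin {'scene': [([320, 241], 0.62), ([175, 222], 0.53), ([267, 172], 0.37)], 'top': [([330, 239], 0.56)], 'wrist': []}
   tri [ 0.583 -0.089  0.087] [0.243 0.243]
```

View pics/top0.png

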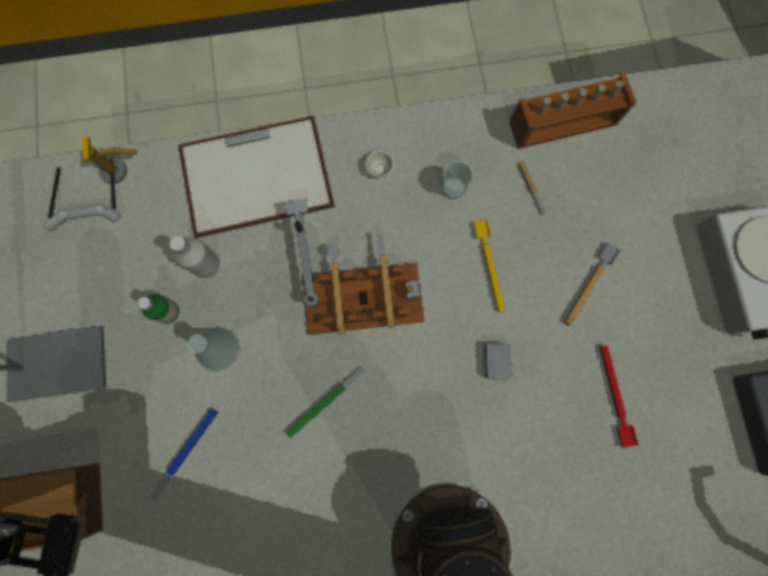

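View pics/scene0.png

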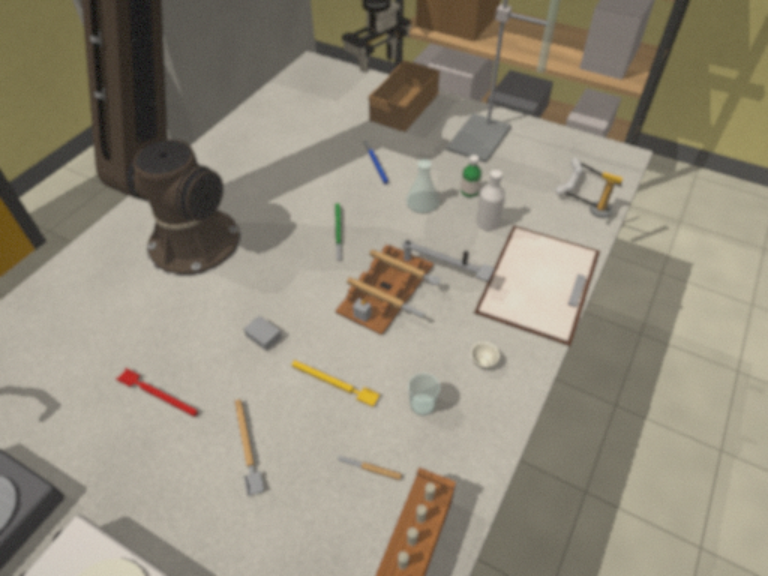

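The pictures show these scoop-like candidates in the top view: wooden with a steel blade at (390,195), yellow at (328,180) and red at (410,252). The short spatula is at (353,124). I choose the wooden one, which is at (163,290) in the scene view. The empty bay is the middle one, at top (242,198).

```bash
python3 - <<'E'
from h import *
np.set_printoptions(precision=4,suppress=True)
S={n:ctrl.snapshot(n) for n in("scene","top")}
t=S["top"]; im=t["img"]
c=lambda s,x,y,w,h,k:cv2.resize(s["img"][y:y+h,x:x+w,::-1],None,fx=k,fy=k,interpolation=cv2.INTER_CUBIC)
a=c(t,365,150,66,75,6); b=c(t,190,120,100,112.__int__(),4)
H=max(a.shape[0],b.shape[0]); f=lambda q:cv2.copyMakeBorder(q,0,H-q.shape[0],0,0,cv2.BORDER_CONSTANT)
cv2.imwrite("pics/crop1.png",np.hstack([f(a),f(b)]))
# nets: pick closest to expected
def near(s,n,e):
    L=ctrl.spot_point(s,n); return min(L,key=lambda q:np.hypot(*(np.array(q["at"])-e)))["at"]
for n,es,et in [("scoop_mid",(163,285),(390,196)),("scoop",(163,290),(390,196)),("bay1",(256,185),(241,197)),("bay0",(251,192),(260,196)),("bay2",(261,175),(225,198)),("spatula_mid",(248,194),(260,192)),("spoon_mid",(266,171),(223,197)),("keeper_hinge",(271,160),(209,197)),("keeper_knob",(308,172),(197,152))]:
    p=near(S["scene"],n,es);q=near(t,n,et); x,r=tri([ray(S["scene"],p),ray(t,q)])
    print(n,np.round(p,1),np.round(q,1),x,r[0].round(4))
for n,p,z in [("handle end",(378,214),.008),("handle/blade",(402,173),.008),("catch",(275,193),.06),("spat end",(260,216),.042),("spat blade",(253,160),.042),("spoon end",(227,221.5),.042),("spoon bowl",(222,163),.042)]: print(n,atz(t,p,z))
E
```

```text
File "<stdin>", line 6
    a=c(t,365,150,66,75,6); b=c(t,190,120,100,112.__int__(),4)
                                                 ^
SyntaxError: invalid decimal literal
```

```bash
python3 - <<'E'
from h import *
np.set_printoptions(precision=4,suppress=True)
S={n:ctrl.snapshot(n) for n in("scene","top")}
t=S["top"]; im=t["img"]
c=lambda s,x,y,w,h,k:cv2.resize(s["img"][y:y+h,x:x+w,::-1],None,fx=k,fy=k,interpolation=cv2.INTER_CUBIC)
a=c(t,365,150,60,75,6); b=c(t,190,120,100,112,4)
H=max(a.shape[0],b.shape[0]); f=lambda q:cv2.copyMakeBorder(q,0,H-q.shape[0],0,0,cv2.BORDER_CONSTANT)
cv2.imwrite("pics/crop1.png",np.hstack([f(a),f(b)]))
def near(s,n,e):
    L=ctrl.spot_point(s,n); return min(L,key=lambda q:np.hypot(*(np.array(q["at"])-e)))["at"]
for n,es,et in [("scoop_mid",(163,285),(390,196)),("scoop",(163,290),(390,196)),("bay1",(256,185),(241,197)),("bay0",(251,192),(260,196)),("bay2",(261,175),(225,198)),("spatula_mid",(248,194),(260,192)),("spoon_mid",(266,171),(223,197)),("keeper_hinge",(271,160),(209,197)),("keeper_knob",(308,172),(197,152))]:
    try:
        p=near(S["scene"],n,es);q=near(t,n,et); x,r=tri([ray(S["scene"],p),ray(t,q)])
        print(n,np.round(p,1),np.round(q,1),x,r[0].round(4))
    except Exception as e: print(n,e)
for n,p,z in [("handle end",(378,214),.008),("handle/blade",(402,173),.008),("catch",(275,193),.06),("spat end",(260,216),.042),("spat blade",(253,160),.042),("spoon end",(227,221.5),.042),("spoon bowl",(222,163),.042)]: print(n,atz(t,p,z))
E
```

```text
scoop_mid [162.8 286.9] [386.8 195.4] [ 0.4563 -0.37    0.0091] 0.0022
scoop [111.4 265.4] [386.4 198. ] [ 0.3927 -0.3764  0.1217] 0.0693
bay1 [255.8 186.4] [239.  196.4] [0.5197 0.1018 0.0305] 0.0042
bay0 [248.4 194.6] [256.6 192.5] [0.5213 0.0454 0.045 ] 0.0038
bay2 [266.1 176.8] [225.2 198.5] [0.5258 0.1514 0.0335] 0.0044
spatula_mid [248.6 194.6] [257.8 194.9] [0.5172 0.0454 0.041 ] 0.0005
spoon_mid [265.3 173.3] [222.2 200.3] [0.5191 0.1603 0.041 ] 0.0031
keeper_hinge [273.7 163. ] [205.2 201. ] [0.5246 0.2134 0.0488] 0.0045
keeper_knob [310.3 170.3] [199.2 152. ] [0.672  0.208  0.0897] 0.0043
handle end [ 0.4031 -0.3273  0.008 ]
handle/blade [ 0.5236 -0.4351  0.008 ]
catch [ 0.5111 -0.0078  0.06  ]
spat end [0.4496 0.0486 0.042 ]
spat blade [0.6317 0.0429 0.042 ]
spoon end [0.4481 0.1523 0.042 ]
spoon bowl [0.6369 0.1427 0.042 ]
```

View pics/crop1.png

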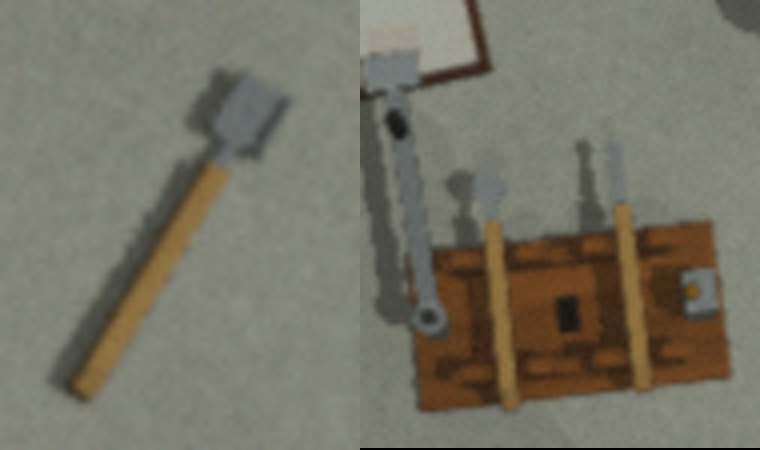

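The crop confirms it: wooden handle, steel trough blade, with its end at (378.8,215) and blade joint at (401.7,177). Middle bay is empty. First I'll move over the rack and take a close look.

Emit:
{"api": "apply_moves", "payload": {"commands": [[[28,-52,3],-0.44,0],[[28,-52,3],-0.44,0],[[28,-52,3],-0.44,0],[[28,-52,3],-0.44,0],[[28,-52,3],-0.44,0],[[28,-52,3],-0.44,0],[[28,-52,3],-0.44,0],[[28,-52,3],-0.44,0],[[28,-52,3],-0.44,0],[[28,-52,3],-0.44,0],[[28,-52,3],-0.44,0],[[28,-52,3],-0.44,0],[[28,-52,3],-0.44,0],[[28,-52,3],-0.44,0],[[28,-52,3],-0.44,0],[[28,-52,3],-0.44,0],[[28,-52,3],-0.44,0]]}}

```text
clock: 5.12
tool_pos: [0.4717, 0.1266, 0.2433]
orientation: [-180.0, 0.0, -41.8]
force: [-0.3, 0.9, -0.2]
opening: 0.0874
gripper_force: 0.0
```

```bash
cat > look.py <<'E'
import sys
from h import *
np.set_printoptions(precision=4,suppress=True)
o=ctrl.get_obs(); print(o["clock"],np.array(o["tool_pos"]),o["orientation"],o["opening"],np.array(o["joint_pos"]))
s=ctrl.snapshot("wrist"); save(s,sys.argv[1]+".png",1.5)
np.savez(sys.argv[1]+".npz",**{k:s[k] for k in s})
Z=dict(scoop_mid=.008,rack=0,bay0=.034,bay1=.034,bay2=.034,spatula_mid=.042,spoon_mid=.042,keeper_hinge=.062,keeper_knob=.09)
for n in sys.argv[2:]:
    for e in ctrl.spot_point(s,n)[:3]: print(n,round(e["score"],2),np.round(e["at"],1),atz(s,e["at"],Z[n],True)[:2])
E
python3 look.py w1 rack bay1 spatula_mid spoon_mid keeper_hinge keeper_knob
```

```text
5.1167 [0.4717 0.1266 0.2433] [-179.9891    0.0069  -41.8273] 0.08744900024401792 [ 38.1402   1.5378 -19.3821  -0.0093 -69.0705  10.0358]
rack 0.59 [242.9 125.3] [0.5183 0.0979]
bay1 0.78 [272.3  99.6] [0.5187 0.0467]
bay1 0.59 [208.6 152.4] [0.5226 0.1529]
bay1 0.58 [242.6 125.6] [0.5187 0.0971]
spatula_mid 0.88 [273.  287.2] [0.3174 0.2184]
spatula_mid 0.74 [272.3  98.1] [0.5202 0.0461]
spoon_mid 0.83 [207.1 149.9] [0.5262 0.1506]
keeper_hinge 0.69 [176.3 181.5] [0.5238 0.2027]
keeper_knob 0.76 [ 84.1 100.7] [0.6754 0.2114]
```

View pics/w1.png

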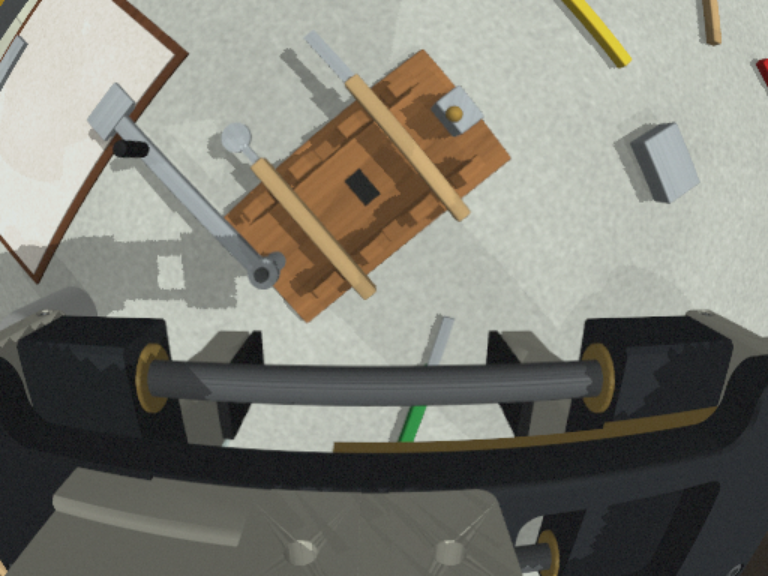

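Emit:
{"api": "apply_moves", "payload": {"commands": [[[-1.5,-49,-4],0,0],[[-1.5,-49,-4],0,0],[[-1.5,-49,-4],0,0],[[-1.5,-49,-4],0,0],[[-1.5,-49,-4],0,0],[[-1.5,-49,-4],0,0],[[-1.5,-49,-4],0,0],[[-1.5,-49,-4],0,0],[[-1.5,-49,-4],0,0],[[-1.5,-49,-4],0,0],[[-1.5,-49,-4],0,0],[[-1.5,-49,-4],0,0],[[-1.5,-49,-4],0,0],[[-1.5,-49,-4],0,0]]}}

```text
clock: 6.63
tool_pos: [0.4562, -0.364, 0.2022]
orientation: [180.0, 0.1, -41.8]
force: [0.4, -0.2, -0.1]
opening: 0.0878
gripper_force: 0.0
```

```bash
python3 look.py w2 scoop_mid
```

```text
6.6333 [ 0.4562 -0.364   0.2022] [179.962    0.0957 -41.8451] 0.08783893235673902 [-19.401   12.4991 -12.0544  -0.0016 -65.5494  67.5566]
scoop_mid 0.91 [260.  163.4] [ 0.4535 -0.3788]
scoop_mid 0.91 [124.8 218.1] [ 0.5223 -0.1898]
```

View pics/w2.png

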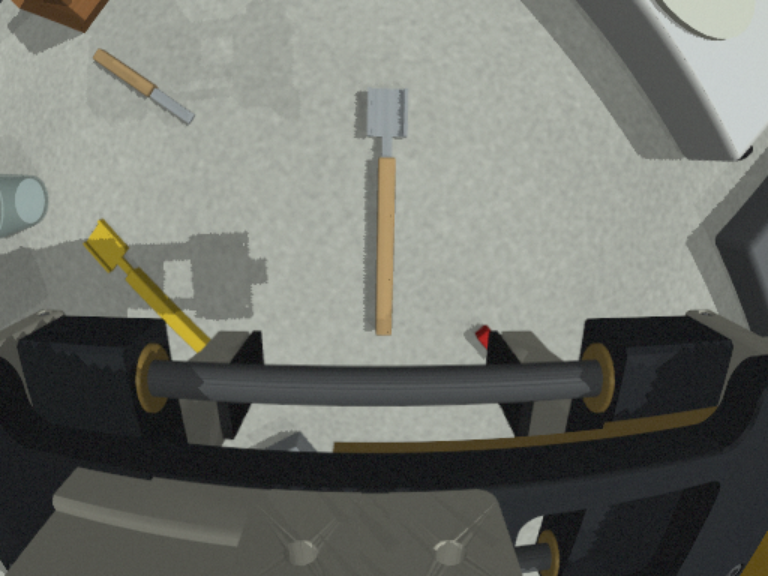

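w1: the rack with spatula and spoon, with an empty middle bay at about (362,187). The bar is open with the knob at (130,149). w2: the scoop handle runs from (386,157) to (384,334), blade up at (388,112).

```bash
python3 - <<'E'
from h import *
np.set_printoptions(precision=4,suppress=True)
A={k:v for k,v in np.load("w1.npz").items()};B={k:v for k,v in np.load("w2.npz").items()}
w=lambda s,p,z:atz(s,np.array(p)/1.5,z,True)[:2]
yw=lambda d:np.degrees(np.arctan2(d[1],d[0]))
a,b=w(B,(384,331),.016),w(B,(387,158),.016); print("scoop",a,b,(a+b)/2,np.linalg.norm(b-a),yw(b-a))
c=[w(A,p,.012) for p in((424,50),(511,158),(307,322),(228,213))]; print("rack corners",c,np.mean(c,0)); print(yw(c[0]-c[1]),yw(c[3]-c[2]),yw(c[3]-c[0])-90,yw(c[2]-c[1])-90,[np.linalg.norm(c[i]-c[i-1]) for i in range(4)])
h,k=w(A,(264,272),.067),w(A,(457,112),.06); print("hinge",h,"catch",k,yw(h-k)-90)
for n,p,q in(("spoon",(368,294),(258,163)),("spat",(462,214),(352,80))):
    a,b=w(A,p,.05),w(A,q,.05); print(n,(a+b)/2,yw(b-a),np.linalg.norm(a-b))
print("knob top",w(A,(118,150),.107),"base",w(A,(143,149),.067))
# stereo scoop_mid height: top view vs wrist
t=ctrl.snapshot("top");p=min(ctrl.spot_point(t,"scoop_mid"),key=lambda e:np.hypot(e["at"][0]-387,e["at"][1]-196))["at"]
print(p,"scoop tri",tri([ray(t,p),ray(B,(260,163.4),True)]))
s=ctrl.snapshot("scene");print(tri([ray(s,(162.8,286.9)),ray(B,(260,163.4),True)]))
print("bay1",tri([ray(s,(255.8,186.4)),ray(A,(242.6,125.6),True)]),"knob",tri([ray(s,(310.3,170.3)),ray(t,(199.2,152)),ray(A,(84.1,100.7),True)]))
E
```

```text
scoop [ 0.4023 -0.3268] [ 0.509  -0.4244] [ 0.4557 -0.3756] 0.14465456273219596 -42.4620773253807
rack corners [array([ 0.5786, -0.028 ]), array([ 0.4518, -0.0235]), array([0.4611, 0.2237]), array([0.5886, 0.2065])] [0.52   0.0947]
-2.045471013610478 -7.664936592264848 -2.461760915400504 -2.148316292280228 [np.float64(0.23469143183002825), np.float64(0.12681072693259668), np.float64(0.24728713730862165), np.float64(0.12869047751557952)]
hinge [0.5242 0.2011] catch [ 0.5167 -0.0007] -2.1306232596129178
spoon [0.5224 0.1499] -2.7644049734493237 0.144270084001185
spat [0.521  0.0465] -2.2989379865807766 0.14271287372466396
knob top [0.6738 0.2092] base [0.6745 0.2077]
[328.7, 188.3] scoop tri (array([ 0.4849, -0.3003, -0.2007]), [np.float64(0.08703368570676288), np.float64(0.08703368570676305)])
(array([ 0.4569, -0.3769,  0.0182]), [np.float64(0.0034057206465467047), np.float64(0.0034057206465465677)])
bay1 (array([0.5183, 0.0969, 0.0331]), [np.float64(0.0004132205060134476), np.float64(0.00041322050601342344)]) knob (array([0.6726, 0.2084, 0.0915]), [np.float64(0.003164279883763015), np.float64(0.005632182905564814), np.float64(0.0027147060906416503)])
```

Emit:
{"api": "apply_moves", "payload": {"commands": [[[0.5,-1.7,-4],-0.01,0],[[0.5,-1.7,-8],-0.01,0.3],[[0.5,-1.7,-12],-0.01,0.3],[[0.5,-1.7,-15],-0.01,0.3],[[0.5,-1.7,-17],-0.01,0.3],[[0.5,-1.7,-18.1],-0.01,0.3],[[0.5,-1.7,-18.1],-0.01,0.3],[[0.5,-1.7,-18.1],-0.01,0.3],[[0.5,-1.7,-18.1],-0.01,1],[[0.5,-1.7,-18.1],-0.01,1],[[0.5,-1.7,-18.1],-0.01,1],[[0.5,-1.7,-18.1],-0.01,1],[[0.5,-1.7,-18.1],-0.01,1],[[0.5,-1.7,-18.1],-0.01,1],[[0.5,-1.7,-18.1],-0.01,1],[[0.5,-1.7,-18.1],-0.01,1],[[0.5,-1.7,-18.1],-0.01,1]]}}

```text
clock: 8.3
tool_pos: [0.4616, -0.3798, 0.0222]
orientation: [180.0, 0.0, -42.3]
force: [-0.7, -0.5, -0.1]
opening: 0.0071
gripper_force: 0.0
```

```bash
python3 look.py w3 scoop_mid
```

```text
8.3 [ 0.4616 -0.3798  0.0222] [179.9979   0.0064 -42.2769] 0.007068482189081026 [-20.7346  24.0602 -22.1345  -0.0006 -43.8119  68.4582]
scoop_mid 0.72 [251.7 231.4] [ 0.4546 -0.3753]
scoop_mid 0.59 [394.2 350.3] [ 0.2675 -0.3899]
scoop_mid 0.36 [252.9 225.1] [ 0.4575 -0.3789]
```

View pics/w3.png

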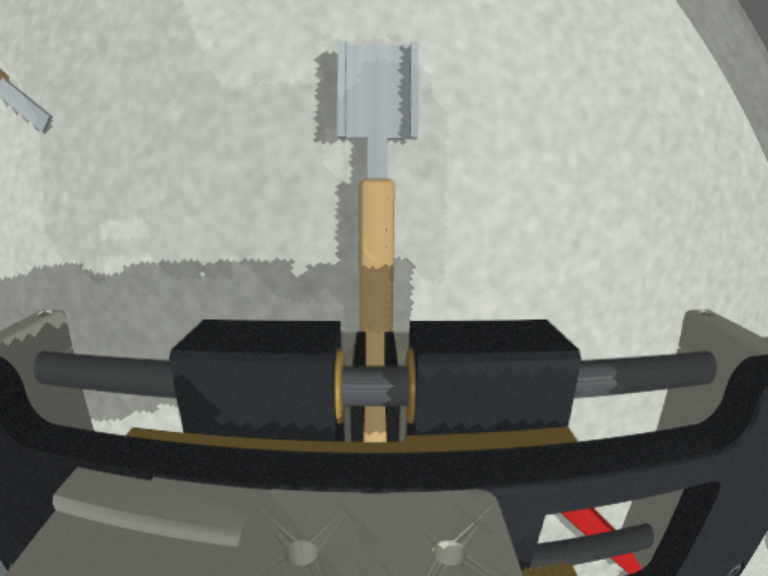

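w3: the fingers straddle the handle at (375,380), and the pads partly hide it. I'll hold a few rows to see whether the grip settles.

Emit:
{"api": "apply_moves", "payload": {"commands": [[[0,0,0],0,1],[[0,0,0],0,1],[[0,0,0],0,1],[[0,0,0],0,1]]}}

```text
clock: 8.73
tool_pos: [0.4616, -0.3798, 0.0222]
orientation: [180.0, -0.0, -42.3]
force: [-0.2, 0.0, 0.1]
opening: 0.0003
gripper_force: 0.0
```

```bash
python3 - <<'E'
from h import *
print(repr(ctrl.nose_length),[a for a in dir(ctrl) if a[0]!='_'])
s=ctrl.snapshot("wrist");o=ctrl.get_obs();T=np.linalg.inv(s["T"])
def proj(p):
    q=T@np.r_[p,1]; d=np.array([q[0],-q[1],-q[2]]);r=np.arccos(d[2]/np.linalg.norm(d));k=r/np.hypot(d[0],d[1])
    return np.array([s["cx"]+s["fx"]*d[0]*k,s["cy"]+s["fy"]*d[1]*k])
p=np.array(o["tool_pos"])
for dz in(0,-.017,-.022): print(dz,proj(p+[0,0,dz]))
cv2.imwrite("pics/w4.png",cv2.resize(s["img"][190:320,170:330,::-1],None,fx=4,fy=4,interpolation=cv2.INTER_CUBIC))
E
```

```text
0.017 ['PlanningError', 'close_job', 'get_obs', 'nose_length', 'search_frame', 'snapshot', 'spot_point']
0 [249.77334383 228.07811186]
-0.017 [249.77525557 218.69717755]
-0.022 [249.77574497 216.21448575]
```

View pics/w4.png

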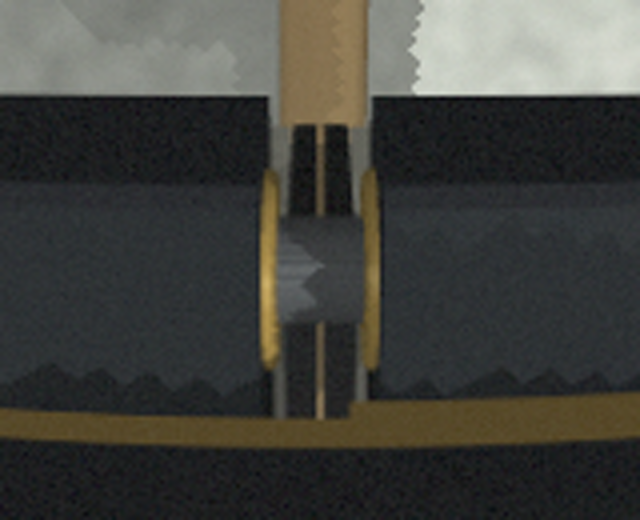

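w4: the shut pads at crop (320,150) lie over the handle, so the tips stand higher than the stated nose length implies. I'll probe for the handle top gently with the shut fingers.

Emit:
{"api": "apply_moves", "payload": {"commands": [[[0,0,-0.1],0,1],[[0,0,-0.2],0,1],[[0,0,-0.2],0,1]]}}

```text
clock: 9.03
tool_pos: [0.4614, -0.3797, 0.02]
orientation: [180.0, 0.0, -42.3]
force: [0.6, -0.3, 0.0]
opening: 0.0005
gripper_force: 0.0
```

Emit:
{"api": "apply_moves", "payload": {"commands": [[[0,0,-0.1],0,1],[[0,0,-0.2],0,1],[[0,0,-0.2],0,1]]}}

```text
clock: 9.28
tool_pos: [0.4615, -0.3797, 0.018]
orientation: [180.0, 0.0, -42.3]
force: [0.3, 0.1, -0.0]
opening: 0.0005
gripper_force: 0.0
```

Emit:
{"api": "apply_moves", "payload": {"commands": [[[0,0,-0.1],0,1],[[0,0,-0.2],0,1],[[0,0,-0.2],0,1]]}}

```text
clock: 9.53
tool_pos: [0.4615, -0.3797, 0.016]
orientation: [180.0, 0.0, -42.3]
force: [-0.6, -0.7, -0.8]
opening: 0.0003
gripper_force: 0.0
```

Emit:
{"api": "apply_moves", "payload": {"commands": [[[0,0,-0.1],0,1],[[0,0,-0.2],0,1],[[0,0,-0.2],0,1]]}}

```text
clock: 9.78
tool_pos: [0.4615, -0.3797, 0.014]
orientation: [180.0, 0.0, -42.3]
force: [0.5, 0.3, -0.4]
opening: 0.0004
gripper_force: 0.0
```

Emit:
{"api": "apply_moves", "payload": {"commands": [[[0,0,-0.1],0,1],[[0,0,-0.2],0,1],[[0,0,-0.2],0,1]]}}

```text
clock: 10.03
tool_pos: [0.4614, -0.3797, 0.012]
orientation: [180.0, 0.0, -42.3]
force: [-0.4, -0.5, 0.2]
opening: 0.0007
gripper_force: 0.0
```

Emit:
{"api": "apply_moves", "payload": {"commands": [[[0,0,-0.1],0,1],[[0,0,-0.2],0,1],[[0,0,-0.2],0,1]]}}

```text
clock: 10.28
tool_pos: [0.4615, -0.3797, 0.01]
orientation: [180.0, 0.0, -42.3]
force: [0.9, 0.0, -0.9]
opening: 0.0006
gripper_force: 0.0
```

Emit:
{"api": "apply_moves", "payload": {"commands": [[[0,0,-0.1],0,1],[[0,0,-0.2],0,1],[[0,0,-0.2],0,1]]}}

```text
clock: 10.53
tool_pos: [0.4615, -0.3797, 0.0081]
orientation: [180.0, 0.0, -42.3]
force: [0.3, 0.8, 0.2]
opening: 0.0006
gripper_force: 0.0
```

```bash
python3 - <<'E'
from h import *
t=ctrl.snapshot("wrist"); a=t["img"][160:290,190:310,::-1]
s=ctrl.snapshot("scene"); b=s["img"][225:335,100:230,::-1]
r=lambda i:cv2.resize(i,(int(i.shape[1]*500/i.shape[0]),500),interpolation=cv2.INTER_CUBIC)
m=np.hstack([r(a),r(b)]); m=cv2.resize(m,None,fx=790/m.shape[1],fy=790/m.shape[1]); cv2.imwrite("pics/w5.png",m)
E
```

```text
(no output)
```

View pics/w5.png

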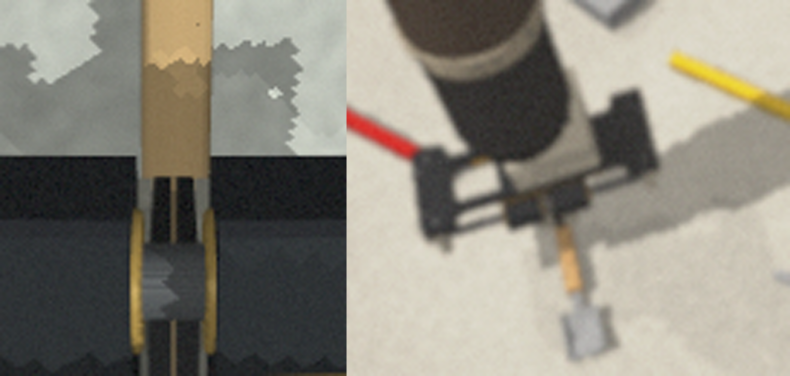

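w5: the shut fingers are still above the handle, and the finger shadow stands apart from it. Reported heights are biased, so I'll continue probing in small steps.

Emit:
{"api": "apply_moves", "payload": {"commands": [[[0,0,-0.1],0,1],[[0,0,-0.2],0,1],[[0,0,-0.2],0,1]]}}

```text
clock: 10.88
tool_pos: [0.4615, -0.3797, 0.0061]
orientation: [180.0, 0.0, -42.3]
force: [0.6, 0.2, -0.4]
opening: 0.0003
gripper_force: 0.0
```

Emit:
{"api": "apply_moves", "payload": {"commands": [[[0,0,-0.1],0,1],[[0,0,-0.2],0,1],[[0,0,-0.2],0,1]]}}

```text
clock: 11.13
tool_pos: [0.4615, -0.3797, 0.004]
orientation: [180.0, 0.0, -42.3]
force: [-0.3, -0.7, 0.4]
opening: 0.0004
gripper_force: 0.0
```

Emit:
{"api": "apply_moves", "payload": {"commands": [[[0,0,-0.1],0,1],[[0,0,-0.2],0,1],[[0,0,-0.2],0,1]]}}

```text
clock: 11.38
tool_pos: [0.4617, -0.3798, 0.003]
orientation: [180.0, -0.0, -42.3]
force: [-2.0, 1.9, 7.2]
opening: 0.0007
gripper_force: 3.8
```

Contact: the tips touch the handle top (z = 16 mm) when reported TCP z ≈ 3.5 mm, so tip z = reported + 12.5 mm. I'll lift, open, and descend to put the tips about 5 mm above the bench.

Emit:
{"api": "apply_moves", "payload": {"commands": [[[0,0,2],0,1],[[0,0,2],0,0.4],[[0,0,2],0,0.4],[[0,0,2],0,0.4],[[0,0,2],0,0.4],[[0,0,2],0,0.4],[[0,0,2],0,0.4],[[0,0,1],0,0.4],[[0,0,0],0,0.4],[[0,0,-0.5],0,0.4],[[0,0,-0.9],0,0.4],[[0,0,-0.9],0,0.4]]}}

```text
clock: 12.38
tool_pos: [0.4607, -0.3794, -0.0084]
orientation: [180.0, 0.1, -42.3]
force: [0.2, -0.7, -0.1]
opening: 0.0522
gripper_force: 0.0
```

Emit:
{"api": "apply_moves", "payload": {"commands": [[[0,0,0],0,1],[[0,0,0],0,1],[[0,0,0],0,1],[[0,0,0],0,1],[[0,0,0],0,1],[[0,0,0],0,1],[[0,0,0],0,1],[[0,0,0],0,1],[[0,0,0],0,1],[[0,0,0],0,1]]}}

```text
clock: 13.22
tool_pos: [0.4617, -0.3798, -0.0065]
orientation: [-180.0, -0.0, -42.3]
force: [-0.1, 0.3, 2.4]
opening: 0.0138
gripper_force: 30.0
```

Gripped (13.8 mm, 30 N). I'll lift and carry it above the middle bay.

Emit:
{"api": "apply_moves", "payload": {"commands": [[[0,0,4],0,1],[[0,0,8],0,1],[[0,0,12],0,1],[[0,0,14],0,1],[[2,6,14],0.1,1],[[3,10,14],0.2,1],[[4,14,14],0.3,1],[[5,18,14],0.4,1],[[6,22,14],0.5,1],[[6.6,26,14],0.6,1],[[6.6,30,14],0.7,1],[[6.6,34,14],0.7,1],[[6.6,38,14],0.7,1],[[6.6,42,14],0.7,1],[[6.6,46,14],0.7,1],[[6.6,47.8,14],0.7,1],[[6.6,47.8,14],0.7,1],[[6.6,47.8,14],0.7,1],[[6.6,47.8,14],0.7,1]]}}

```text
clock: 14.8
tool_pos: [0.5272, 0.0981, 0.1329]
orientation: [180.0, 0.0, -2.1]
force: [-0.2, 0.1, -0.7]
opening: 0.0134
gripper_force: 30.0
```

```bash
python3 look.py w6 scoop_mid bay1 spatula_mid spoon_mid keeper_hinge keeper_knob
```

```text
14.8 [0.5272 0.0981 0.1329] [179.98     0.0447  -2.1287] 0.013395082627671768 [ 31.496   11.5088 -23.2043  -0.0098 -55.3352  56.3809]
scoop_mid 0.85 [249.4 247.9] [0.4533 0.1009]
scoop_mid 0.63 [475.1 178.8] [ 0.524 -0.189]
bay1 0.7 [251.3 195.2] [0.5208 0.0967]
bay1 0.63 [305.9 193.7] [0.5204 0.0445]
bay1 0.6 [193.5 194. ] [0.5239 0.1518]
spatula_mid 0.8 [307.1 196.7] [0.5197 0.0448]
spoon_mid 0.89 [191.  198.8] [0.5215 0.1529]
keeper_hinge 0.84 [134.4 202.2] [0.5256 0.2017]
keeper_knob 0.9 [102.9  30.2] [0.6734 0.2073]
```

View pics/w6.png

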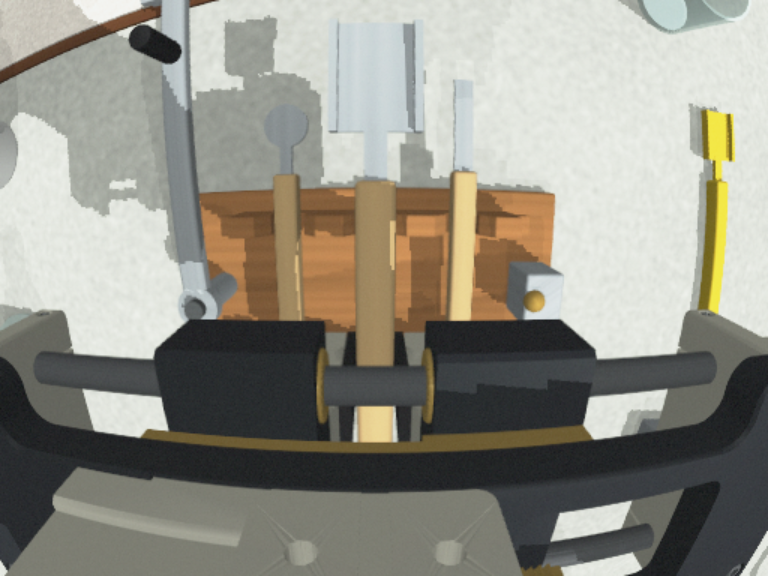

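w6: the scoop at (375,250) is held above the middle bay, straight with the rack. The spoon is at (288,240), the spatula at (462,240) and the knob at (155,44).

```bash
python3 - <<'E'
from h import *
A={k:v for k,v in np.load("w6.npz").items()}
w=lambda p,z:atz(A,np.array(p)/1.5,z,True)[:2].round(4)
print("scoop front",w((376,181),.155),w((376,181),.14),"blade tip",w((376,22),.147),"spat front",w((463,172),.05),"spoon",w((286,174),.05),"rack front edge",w((380,190),.012))
print("scoop edges at y",w((357,250),.155),w((395,250),.155))
print("bay notch centre? spat edges",w((449,250),.05),w((475,250),.05),"spoon edges",w((275,250),.05),w((301,250),.05),"catch",w((534,301),.06),"hinge",w((194,308),.067))
print(A["T"].round(3))
E
```

```text
scoop front [0.5931 0.0952] [0.5928 0.0951] blade tip [0.6511 0.0931] spat front [0.595  0.0449] spoon [0.5975 0.1461] rack front edge [0.584  0.0924]
scoop edges at y [0.5699 0.1024] [0.5694 0.0895]
bay notch centre? spat edges [0.5497 0.0536] [0.5493 0.038 ] spoon edges [0.5535 0.1557] [0.5527 0.1401] catch [0.5194 0.0028] hinge [0.5243 0.205 ]
[[-0.036  0.966  0.257  0.596]
 [-0.999 -0.035 -0.009  0.096]
 [ 0.    -0.257  0.966  0.305]
 [ 0.     0.     0.     1.   ]]
```

Emit:
{"api": "apply_moves", "payload": {"commands": [[[0,0,-3],0,1],[[0,0,-6],0,1],[[0,0,-8],0,1],[[0,0,-9],0,1],[[0,0,-9.6],0,1],[[0,0,-10],0,1],[[0,0,-10.2],0,1],[[0,0,-10.3],0,1],[[0,0,-10.3],0,1]]}}

```text
clock: 15.9
tool_pos: [0.5281, 0.0985, 0.031]
orientation: [-180.0, -0.1, -2.2]
force: [0.5, 0.5, -0.6]
opening: 0.0133
gripper_force: 30.0
```

Emit:
{"api": "apply_moves", "payload": {"commands": [[[0,0,-0.1],0,1],[[0,0,-0.2],0,1],[[0,0,-0.2],0,1],[[0,0,-0.2],0,1]]}}

```text
clock: 16.23
tool_pos: [0.5277, 0.0983, 0.0285]
orientation: [-180.0, -0.0, -2.2]
force: [-0.5, -0.5, -1.4]
opening: 0.0139
gripper_force: 30.0
```

Emit:
{"api": "apply_moves", "payload": {"commands": [[[0,0,0],0,0.7],[[0,0,0],0,0.7],[[0,0,0],0,0.7],[[0,0,0],0,0.7],[[0,0,0],0,0.7],[[0,0,0],0,0.7],[[0,0,1],0,0.7],[[0,0,2],0,0.7],[[0,0,4],0,0.7],[[0,0,7],0,0.7],[[0,0,10],0,0.7],[[0,0,10],0,0.7]]}}

```text
clock: 17.23
tool_pos: [0.5313, 0.0996, 0.1355]
orientation: [-179.8, -0.6, -2.1]
force: [0.8, 0.8, 0.9]
opening: 0.0265
gripper_force: 0.0
```

```bash
python3 look.py w7 scoop_mid bay1 spatula_mid spoon_mid keeper_hinge keeper_knob
```

```text
17.2333 [0.5313 0.0996 0.1355] [-179.7687   -0.5513   -2.0868] 0.026477409936136172 [ 31.4876  11.3541 -23.0829   0.1369 -54.9759  56.3488]
scoop_mid 0.61 [474.9 184.3] [ 0.5221 -0.1893]
bay1 0.76 [254.  201.7] [0.5187 0.0961]
bay1 0.57 [306.  197.8] [0.5208 0.0457]
bay1 0.56 [194.5 201.3] [0.5209 0.1538]
spatula_mid 0.66 [307.8 201.7] [0.5192 0.0454]
spatula_mid 0.22 [308.2 199.2] [0.5216 0.0451]
spoon_mid 0.73 [191.6 203. ] [0.5216 0.1551]
keeper_hinge 0.92 [136.5 209. ] [0.5231 0.2036]
keeper_hinge 0.21 [308.5 198.2] [0.5283 0.0487]
keeper_knob 0.66 [105.7  37.7] [0.6725 0.2086]
```

View pics/w7.png

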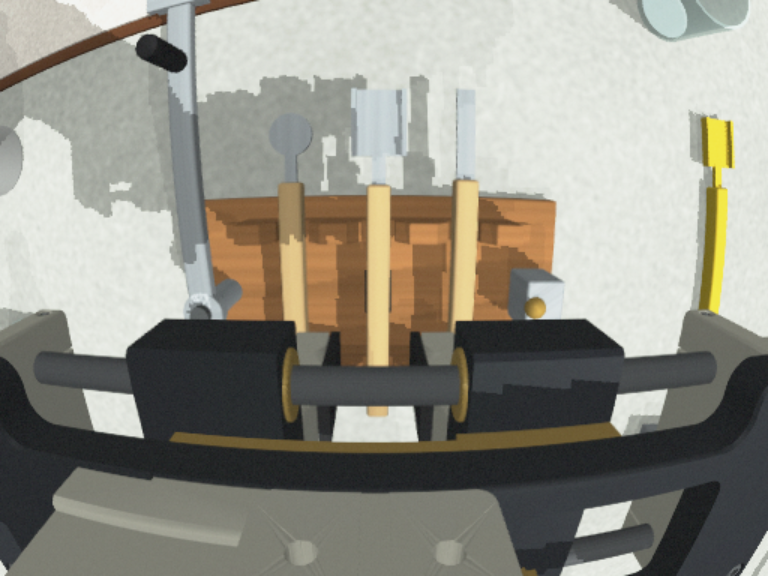

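w7: the scoop is seated in the middle bay, with its front end at (378,186) level with its neighbours, and the bar is open with the knob at (160,53). Next I'll go above the knob.

Emit:
{"api": "apply_moves", "payload": {"commands": [[[4,3,1],0.07,0.66],[[7,5.5,1],0.07,0.66],[[11,8,1],0.07,0.66],[[14.5,11,1],0.07,0.66],[[14.5,11,1],0.07,0.66],[[14.5,11,1],0.07,0.66],[[14.5,11,1],0.07,0.66],[[14.5,11,1],0.07,0.66]]}}

```text
clock: 18.25
tool_pos: [0.6717, 0.2077, 0.137]
orientation: [179.9, 0.1, 1.8]
force: [-1.1, -0.2, -1.1]
opening: 0.0299
gripper_force: 0.0
```

```bash
cat > chk.py <<'E'
from h import *
np.set_printoptions(precision=4,suppress=True)
t=ctrl.snapshot("top");s=ctrl.snapshot("scene");w=ctrl.snapshot("wrist");o=ctrl.get_obs();print(o["clock"],np.array(o["tool_pos"]),o["orientation"],o["opening"])
for n,z in(("keeper_knob",.09),("scoop_mid",.042),("spatula_mid",.042),("spoon_mid",.042),("keeper_hinge",.062)):
    for k,q in(("top",t),("scene",s),("wrist",w)):
        print(n,k,[(round(e["score"],2),atz(q,e["at"],z,k=="wrist")[:2].round(3).tolist()) for e in ctrl.spot_point(q,n)[:3]])
E
python3 chk.py
```

```text
18.4 [0.672  0.2076 0.1385] [179.9973   0.0032   1.8288] 0.029710401552873317
keeper_knob top [(0.76, [0.674, 0.211]), (0.24, [0.514, 0.105])]
keeper_knob scene [(0.78, [0.675, 0.215]), (0.58, [0.543, 0.128])]
keeper_knob wrist [(0.98, [0.674, 0.205])]
scoop_mid top [(0.71, [0.278, -0.384]), (0.7, [0.51, -0.183]), (0.65, [0.52, 0.111])]
scoop_mid scene [(0.58, [0.537, -0.2]), (0.56, [0.284, -0.403]), (0.52, [0.501, 0.112])]
scoop_mid wrist [(0.69, [0.323, -0.312])]
spatula_mid top [(0.83, [0.516, 0.042]), (0.64, [0.285, 0.483]), (0.5, [0.298, 0.235])]
spatula_mid scene [(0.72, [0.747, -0.326]), (0.7, [0.318, 0.193]), (0.57, [0.311, 0.468])]
spatula_mid wrist []
spoon_mid top []
spoon_mid scene [(0.54, [0.521, 0.172])]
spoon_mid wrist []
keeper_hinge top [(0.71, [0.712, -0.136]), (0.55, [0.526, 0.195]), (0.42, [0.636, 0.408])]
keeper_hinge scene [(0.78, [0.512, 0.211])]
keeper_hinge wrist []
```

Emit:
{"api": "apply_moves", "payload": {"commands": [[[0,0,-2],0,0.66],[[0,0,-3],0,0.66],[[0,0,-4],0,0.66],[[0,0,-5],0,0.66],[[0,0,-6],0,0.66],[[0,0,-6.6],0,0.66],[[0,0,-6.6],0,0.66]]}}

```text
clock: 19.73
tool_pos: [0.6717, 0.2078, 0.0703]
orientation: [179.9, 0.1, 1.8]
force: [0.1, 0.3, 0.3]
opening: 0.0299
gripper_force: 0.0
```

```bash
python3 - <<'E'
import numpy as np
from h import ctrl
o=ctrl.get_obs();p=np.array(o["tool_pos"]);print(p,o["orientation"],o["force"])
h=np.array([.524,.203]);a0=np.radians(2.1)
# offset from present pose for bar at world angle 2.1-d deg, finger-leading lag ignored
for d in range(0,100,6):
    a=a0-np.radians(d); q=h+.149*np.array([np.cos(a),np.sin(a)])-(h+.149*np.array([np.cos(a0),np.sin(a0)])); print(d,(q*100).round(1),round(-np.radians(d),2))
E
```

```text
[0.67170724 0.20778303 0.07025072] [1.79932811e+02 1.44600304e-01 1.83299746e+00] [0.0793306  0.29036703 0.30372128]
0 [0. 0.] -0.0
6 [-0.  -1.6] -0.1
12 [-0.2 -3.1] -0.21
18 [-0.6 -4.6] -0.31
24 [-1.1 -6.1] -0.42
30 [-1.7 -7.5] -0.52
36 [-2.5 -8.9] -0.63
42 [ -3.5 -10.1] -0.73
48 [ -4.5 -11.2] -0.84
54 [ -5.7 -12.3] -0.94
60 [ -7.  -13.2] -1.05
66 [ -8.3 -13.9] -1.15
72 [ -9.8 -14.5] -1.26
78 [-11.3 -15. ] -1.36
84 [-12.8 -15.3] -1.47
90 [-14.3 -15.4] -1.57
96 [-15.9 -15.4] -1.68
```

Emit:
{"api": "apply_moves", "payload": {"commands": [[[0,-0.8,0],-0.05,0.66],[[0,-1.6,0],-0.1,0.66],[[-0.2,-3.1,0],-0.21,0.66],[[-0.6,-4.6,0],-0.31,0.66],[[-1.1,-6.1,0],-0.42,0.66],[[-1.7,-7.5,0],-0.52,0.66],[[-2.5,-8.9,0],-0.63,0.66],[[-3.5,-10.1,0],-0.73,0.66],[[-4.5,-11.2,0],-0.84,0.66],[[-5.7,-12.3,0],-0.94,0.66],[[-7,-13.2,0],-1.05,0.66],[[-8.3,-13.9,0],-1.15,0.66],[[-9,-14.2,0],-1.2,0.66],[[-9.8,-14.5,0],-1.26,0.66],[[-9.8,-14.5,0],-1.26,0.66],[[-9.8,-14.5,0],-1.26,0.66]]}}

```text
clock: 21.07
tool_pos: [0.5751, 0.0633, 0.0731]
orientation: [-179.9, -0.0, -70.2]
force: [0.7, 0.3, 0.3]
opening: 0.0297
gripper_force: 0.0
```

```bash
python3 chk.py | grep -v spat
```

```text
21.2167 [0.5753 0.0636 0.0725] [-179.9598   -0.0049  -70.2446] 0.029849574709079115
keeper_knob top [(0.58, [0.58, 0.06])]
keeper_knob scene [(0.75, [0.57, 0.061])]
keeper_knob wrist [(0.85, [0.579, 0.063])]
scoop_mid top [(0.71, [0.505, -0.192]), (0.65, [0.272, -0.382]), (0.62, [0.522, 0.107])]
scoop_mid scene [(0.9, [0.535, -0.197]), (0.74, [0.815, -0.008]), (0.63, [0.519, 0.103])]
scoop_mid wrist []
spoon_mid top [(0.51, [0.524, 0.148])]
spoon_mid scene [(0.44, [0.523, 0.176])]
spoon_mid wrist []
keeper_hinge top [(0.66, [0.522, 0.201])]
keeper_hinge scene []
keeper_hinge wrist []
```

Emit:
{"api": "apply_moves", "payload": {"commands": [[[-0.8,-0.3,0],-0.05,0.66],[[-1.5,-0.5,0],-0.1,0.66],[[-2.3,-0.7,0],-0.16,0.66],[[-3,-0.8,0],-0.21,0.66],[[-3.8,-0.9,0],-0.26,0.66],[[-4.5,-0.9,0],-0.31,0.66],[[-5,-0.9,0],-0.35,0.66],[[-5.5,-0.9,0],-0.38,0.66],[[-5.8,-0.9,0],-0.4,0.66],[[-6.1,-0.9,0],-0.42,0.66],[[-6.1,-0.9,0],-0.42,0.66],[[-6.1,-0.9,0],-0.42,0.66]]}}

```text
clock: 22.97
tool_pos: [0.5131, 0.0541, 0.0722]
orientation: [180.0, -0.0, -94.4]
force: [0.1, -0.4, 0.1]
opening: 0.0298
gripper_force: 0.0
```

```bash
python3 chk.py | grep -v spat
```

```text
23.1167 [0.5135 0.0542 0.0721] [179.9776  -0.0104 -94.3903] 0.029951602943400647
keeper_knob top []
keeper_knob scene [(0.69, [0.525, 0.056]), (0.62, [0.536, 0.107]), (0.29, [0.546, 0.059])]
keeper_knob wrist [(0.82, [0.518, 0.054])]
scoop_mid top [(0.85, [0.27, -0.381]), (0.81, [0.51, -0.191]), (0.54, [0.523, 0.103])]
scoop_mid scene [(0.8, [0.525, -0.2]), (0.75, [0.521, 0.094]), (0.58, [0.29, -0.394])]
scoop_mid wrist [(0.51, [0.517, 0.099])]
spoon_mid top [(0.5, [0.446, 0.408])]
spoon_mid scene [(0.57, [0.516, 0.174])]
spoon_mid wrist []
keeper_hinge top []
keeper_hinge scene [(0.62, [0.524, 0.041]), (0.5, [0.522, 0.199]), (0.33, [0.541, 0.085])]
keeper_hinge wrist []
```

Emit:
{"api": "apply_moves", "payload": {"commands": [[[-0.2,0,0],0,0.66],[[-0.3,0,0],0,0.66],[[-0.3,0,0],0,0.66],[[-0.3,0,0],0,0.66]]}}

```text
clock: 24.2
tool_pos: [0.5107, 0.0542, 0.0723]
orientation: [-180.0, 0.0, -94.4]
force: [1.1, -0.5, -0.0]
opening: 0.0299
gripper_force: 0.5
```

Emit:
{"api": "apply_moves", "payload": {"commands": [[[-0.2,0,0],0,0.66],[[-0.3,0,0],0,0.66],[[-0.3,0,0],0,0.66],[[-0.3,0,0],0,0.66]]}}

```text
clock: 24.53
tool_pos: [0.5086, 0.0544, 0.0726]
orientation: [-179.9, 0.0, -94.4]
force: [4.5, -1.4, -1.9]
opening: 0.0296
gripper_force: 2.4
```

Emit:
{"api": "apply_moves", "payload": {"commands": [[[-0.1,0,0],0,0.66],[[-0.2,0,0],0,0.66],[[-0.2,0,0],0,0.66],[[-0.2,0,0],0,0.66]]}}

```text
clock: 24.87
tool_pos: [0.5079, 0.0545, 0.0728]
orientation: [-179.8, 0.1, -94.4]
force: [9.5, -3.6, -5.0]
opening: 0.0302
gripper_force: 4.9
```

The force rises steeply with almost no motion, so the bar is at its stop, past the detent. I'll back off to centre and lift clear.

Emit:
{"api": "apply_moves", "payload": {"commands": [[[0.6,0,0],0,0.66],[[1.2,0,0],0,0.66],[[1.2,0,0],0,0.66],[[1.2,0,0],0,0.66],[[1.2,0,1],0,0.66],[[1.2,0,3],0,0.66],[[1.2,0,6],0,0.66],[[1.2,0,10],0,0.66],[[1.2,0,14],0,0.66],[[-1,3,18],0,0.66],[[-1,3,18],0,0.66],[[-1,3,18],0,0.66]]}}

```text
clock: 25.87
tool_pos: [0.4958, 0.0857, 0.2564]
orientation: [-179.7, 0.2, -94.3]
force: [-0.1, -0.1, -0.9]
opening: 0.0295
gripper_force: 0.0
```

```bash
python3 chk.py
```

```text
26.0167 [0.4948 0.084  0.2516] [179.9321  -0.0114 -94.3834] 0.029544187139454177
keeper_knob top []
keeper_knob scene [(0.65, [0.514, 0.056])]
keeper_knob wrist [(0.91, [0.519, 0.051])]
scoop_mid top [(0.94, [0.518, -0.189]), (0.59, [0.275, -0.382])]
scoop_mid scene [(0.87, [0.289, -0.4]), (0.86, [0.532, -0.2]), (0.75, [0.573, 0.474])]
scoop_mid wrist [(0.89, [0.519, 0.1])]
spatula_mid top [(0.7, [0.303, 0.234]), (0.51, [0.272, 0.479])]
spatula_mid scene [(0.56, [0.312, 0.208])]
spatula_mid wrist [(0.8, [0.519, 0.047])]
spoon_mid top [(0.66, [0.521, 0.153])]
spoon_mid scene [(0.76, [0.519, 0.163])]
spoon_mid wrist [(0.65, [0.526, 0.148])]
keeper_hinge top [(0.48, [0.519, 0.205])]
keeper_hinge scene [(0.61, [0.525, 0.204]), (0.25, [0.75, -0.335])]
keeper_hinge wrist []
```

```bash
python3 -c "
from plant import ctrl
print(ctrl.close_job())"
```

```text
the job is handed in; nothing more can be done
None
```

I laid the scoop in the empty middle bay, released it, and swung the keeper bar shut to its stop past the detent. The last camera readings put the scoop mid-bay, the knob within about 3 mm of its shut place, and the spatula and spoon still in place. I then handed the job in at about 26 s, and it returned no verdict.

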